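Key a crooked carrier home on the optical table

ROBOT

A 6-joint arm with a two-finger parallel gripper is mounted at the origin on the work surface. World frame = base frame: x ahead of the robot, y to its left, z up, the work surface at z = 0. Lengths are in mm, angles in degrees, forces in N, time in s.
With the tool pointing down it reaches from about 350 to 850 mm from the base axis. Payload 8.1 kg.
Tool frame: the origin (TCP) lies on the centre line of the jaws, within the pads' length; the fingertips stand 19 mm ahead of it and the grasp point (between the pads) is the TCP; z points along the fingers, y is the direction in which the jaws open and shut (so a half turn about z gives the same grasp; the last joint's range is limited). The gripper opens to 85 mm and grips with 20 to 120 N. Pads are 22 mm wide; open, the fingers measure 114 mm over their backs; the gripper's body (76 mm by 85 mm) begins 54 mm behind the grasp point. The pads swing forward as they close: fully open they stand 13 mm farther back than shut.
Start: joints at [58.419, 7.471, 85.268, -0, 87.261, -4.893], TCP at [269.463, 536.092, 250.292] pointing down, gripper open.
Joint ranges: [-169.43, 169.43], [-51.17, 129.36], [1.28, 143.12], [-76.62, 256.62], [0, 156.53], [-152.29, 152.29]. Speed limits (degrees/s): [136.94, 136.94, 159.86, 180, 180, 180].

INTERFACE

Orientations are given as [roll, pitch, yaw] about the fixed x, y, z axes, in that order (R = Rz(yaw) Ry(pitch) Rx(roll)).
In Python, from bench import r, viewer gives the robot as it stands.
- The arm moves only by the tool carry_out, never from a script. Its argument "commands" is a list that holds one entry, the list of rows, each a list of 7 numbers: the finger opening in mm, from 0 to 85.4, then the shift along the tool's x, y, z in mm, then the turn, a rotation vector about the tool's x, y, z in degrees. A call has 1 to 5 rows; each row is the pose to reach, as a shift and turn from the pose commanded when the call began, along the tool's axes at that moment; what a row does not reach only later rows make up. A row lasts 1/8 s, in which the tool goes at most 62.5 mm and 10.7 degrees, less where a joint would pass 70% of its speed; a pose out of reach is approached as far as the arm can. A call with a gripper value outside its range is refused whole. The fingers move at their own pace and stop on an object; "grip_force" is the grip in N (left out, the last holds). Time passes only in rows, so rows that repeat a pose let the fingers close. It gives the time, the measured TCP pose, the force and the opening at its end, in the units of the state.
- r.sense(): the state, without advancing time (a new reading comes with each control period).
- viewer.snapshot(name): name is "scene" or "top"; returns the picture (420x560x3 uint8, red, green, blue); there is no depth.
- viewer.calibration(name): a dict with "camera_matrix" (3x3 intrinsics, pixels), "k1" (the pictures are not rectified: a ray, as slopes to the right and down, at radius r is drawn at 1 + k1 r^2 times it, then the intrinsics apply), "rvec" (rotation vector, rad) and "tvec" (3), from world to camera coordinates, as OpenCV has them. Camera axes: x right, y down, z forward; pixel columns grow to the right and rows downward; lengths in mm; the calibration is good to about 2 mm. A picture is of the moment at which its call begins. calibration takes no time and is no camera call.
- r.hand_in(): hands the job in, once; it reports no verdict.
The state is a dict: "time": time; "joint_pos": joint angles; "qd": joint speeds; "joint_efforts": joint torques, N m; "tool_pos": TCP position; "tcp_rot": TCP orientation; "ft_force": force on the tool from outside, world axes, zero at the start; "wrist_torque": the same for the moment, N m; "finger_gap": finger opening in mm.
Only numpy, scipy, OpenCV 4.12 (cv2) and the standard library are available. Lean on these libraries where they do the work, as an engineer would, in place of code of your own. Each camera call takes 0.05 s, during which the arm holds its last target. There are 200 camera calls.

TASK

Two carriers with upright fin handles sit in square aluminium bases on the optical table; one was put back crooked and stands proud of its base. Take that one by its fin and, without lifting it out of the base, turn it until its hidden pins drop into the base's channel, so that it sits fully home with its flange flat on the base, and let go. Leave the other, already seated carrier alone and do not knock over the pillar standing between the two bases.

Things in the scene. Friction and masses are not known exactly. Their poses are not given: they have to be found in the camera images.
- crooked_fin (a point): Fin centre of the proud carrier (0.25 kg): fin 50 long (x axis) x 12 x 44 mm tall on a black flange, 68 across, 8 thick; this point is 22 mm above the flange's top, 85 mm above the table (75 once home). Under the flange: a central spigot, 30 across, 22 long, and two pins, 8 across, 10 long, under the fin's ends, 24 mm off axis. Fin starts 34 to 80 deg anticlockwise (from above) of the channel.
- crooked_base: Its base, fixed: aluminium block 84 x 84 x 45 mm tall, with a 33 mm square well and an 18 mm wide channel right across along its x axis, both 30 deep; the channel's ends show as notches beyond the flange. Pins start resting on its top; with the fin within 10 deg of the channel line (either end first) the carrier falls home by its weight or a push. Origin: centre of its underside, on the table.
- seated_fin (a point): Fin centre of the other, identical carrier, already home in an identical base: fin in line with its channel, flange flat on the block, this point 75 mm above the table. Leave it alone.
- pillar_mid (a point): Middle of a loose upright aluminium pillar 25 mm across and 81 mm tall (foot 38 mm across), standing between the two bases; this point is 40 mm above the table. Not to be knocked over.
Not all that is in view belongs to the job. Leave any orange look-alike of the part that bears crooked_fin alone.

How it is judged (in metres and radians):
At the end, for the whole second after the job is handed in: The crooked carrier is home in its own base: fin centre within 10 mm of the base's axis and less than 78.5 mm above its underside (75 when home), fin within 20 degrees of the channel's line, upright within 6 degrees. The other carrier is within 10 mm of its start and the pillar still stands (z of crooked_fin in the frame of crooked_base below 0.0785 m and horizontal distance between crooked_fin and crooked_base below 0.01 m and angle between the x axis of crooked_fin and the x axis of crooked_base, either way round below 0.35 rad and angle between crooked_fin's own z axis and vertical below 0.1 rad and distance of seated_fin from where it was at the start of the episode below 0.01 m and angle between pillar_mid's own z axis and vertical below 0.5 rad); the robot touches nothing.
It fails at once if the crooked carrier is lifted out of its base (raised more than about 20 mm) (z of crooked_fin in the frame of crooked_base above 0.105 m).
It fails at once if the already seated carrier is moved by more than 10 mm or tilted (distance of seated_fin from where it was at the start of the episode above 0.01 m or angle between seated_fin's own z axis and vertical above 0.2 rad).
It fails at once if the pillar is knocked over (angle between pillar_mid's own z axis and vertical above 0.5 rad).
It also fails if it takes over 32 s, if anything falls off the work surface, if the arm or the gripper's body presses on something with over 40 N, if the wrist force passes 120 N, or if a joint passes its speed limit or range.

## Working session

There is one attempt and no reset: what is moved stays moved. The work goes in short steps, Python scripts to look and compute and a tool call to move; the robot and the scene stay as the last step left them, time stands still between calls to the robot, and variables do not carry over. Pictures are saved under pics/ and viewed, about 8 in all and at most 12, crops included, and the job is handed in when it is done.

Besides the shell and the picture viewer there is one more tool, called in YAML: its name, and indented under it one key for each argument. carry_out: Moves the arm, as the interface text tells. Its arguments: {"type":"object","properties":{"commands":{"type":"array","items":{"type":"array","items":{"type":"array","items":{"type":"number"}}}},"grip_force":{"type":"number"}},"required":["commands"]}

```bash
mkdir -p pics; cat > h.py <<'E'
import numpy as np, cv2
from bench import r, viewer
def save(name,fn,crop=None,s=1):
    im=viewer.snapshot(name)[:,:,::-1]
    cv2.imwrite('pics/raw_'+fn,im)
    if crop: x,y,w,h=crop; im=im[y:y+h,x:x+w]
    cv2.imwrite('pics/'+fn,cv2.resize(im,None,fx=s,fy=s,interpolation=cv2.INTER_CUBIC))
def ray(name,u,v):
    c=viewer.calibration(name);K=np.array(c['camera_matrix']);R=cv2.Rodrigues(np.array(c['rvec'],float))[0];t=np.array(c['tvec'],float).ravel()
    d=np.linalg.inv(K)@[u,v,1];x=d[:2].copy()
    for _ in range(20): x=d[:2]/(1+c['k1']*(x@x))
    return -R.T@t, R.T@np.array([x[0],x[1],1])
def at(name,u,v,z):
    o,d=ray(name,u,v); return o+d*(z-o[2])/d[2]
def proj(name,P):
    c=viewer.calibration(name);K=np.array(c['camera_matrix']);R=cv2.Rodrigues(np.array(c['rvec'],float))[0];t=np.array(c['tvec'],float).ravel()
    p=R@np.array(P,float)+t;x=p[:2]/p[2];x=x*(1+c['k1']*(x@x));return (K@[x[0],x[1],1])[:2]
E
python3 - <<'E'
from h import *
save('top','a.png');save('scene','b.png');print(r.sense())
E
```

```text
{'time': 0.1, 'joint_pos': array([ 5.84204643e+01,  7.51092966e+00,  8.53225179e+01,  1.01188118e-03,
        8.72618705e+01, -4.89397634e+00]), 'qd': array([ 0.00510285, -0.19134052, -0.09153203, -0.03753525, -0.0808474 ,
        0.0038856 ]), 'joint_efforts': array([ 1.41854642e-03, -5.70948493e+01, -5.01940906e+01, -1.13404981e-04,
        8.09278776e-03,  5.27338386e-05]), 'tool_pos': array([269.19811021, 535.70664843, 249.35275874]), 'tcp_rot': array([-1.79905116e+02, -9.13874437e-03,  1.53314384e+02]), 'ft_force': array([-0.52077795, -0.47120087, -0.50447522]), 'wrist_torque': array([0.01601375, 0.02058561, 0.00410589]), 'finger_gap': 84.92290822287714}
```

View pics/a.png

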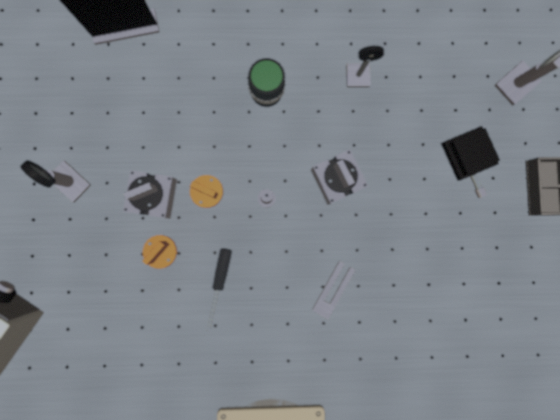

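View pics/b.png

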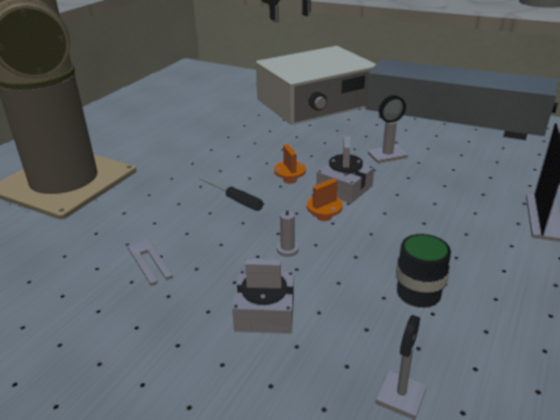

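The top view shows two carriers, at about (145,193) and (341,176), with the pillar between them at (266,197). Two orange look-alikes sit at (206,191) and (160,252). Next I'll enlarge both carriers.

```bash
python3 - <<'E'
import cv2,numpy as np
a=cv2.imread('pics/raw_a.png');b=cv2.imread('pics/raw_b.png')
f=lambda i,x,y,w:cv2.resize(i[y:y+w,x:x+w],(400,400),interpolation=cv2.INTER_CUBIC)
A=np.hstack([f(a,110,158,70),f(a,306,141,70)])
B=np.hstack([f(b,305,125,80),f(b,225,250,90)])
cv2.imwrite('pics/c.png',A);cv2.imwrite('pics/d.png',B)
from h import *
for p in [(145,193),(341,176)]: print(at('top',*p,60))
print(at('top',266,197,40), viewer.calibration('top')['tvec'],ray('top',280,210), ray('scene',280,210)[0])
E
```

```text
[544.0406219  239.30758607  60.        ]
[ 572.86116564 -146.01197586   60.        ]
[534.74946649   3.37355512  40.        ] [ -9.39919584 521.0582787  786.21483249] (array([467.99738661,   5.7768771 , 818.94377789]), array([ 0.05132396, -0.03877801, -0.99808603])) [ 885.45736639 -661.85765448  579.67459984]
```

View pics/c.png

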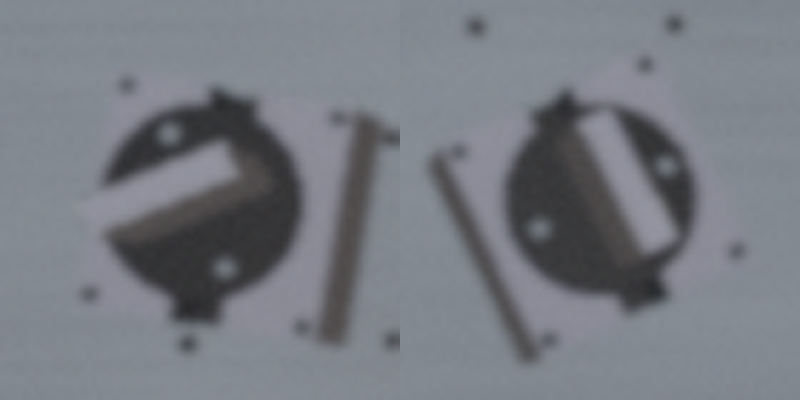

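View pics/d.png

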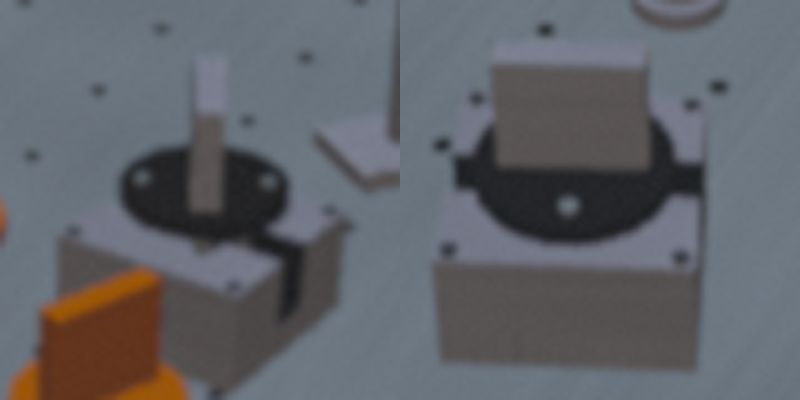

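```bash
python3 - <<'E'
from h import *
P=lambda x,y,z:at('top',110+(x+.5)/5.714-.5,158+(y+.5)/5.714-.5,z)
H=[P(*q,45) for q in [(127,85),(338,118),(302,327),(89,293)]]
c=np.mean(H,0);print('base',c)
ang=lambda d:np.degrees(np.arctan2(d[1],d[0]))
e=H[0]+H[1]-H[2]-H[3]; print('channel',ang(e), ang(P(233,97,45)-P(195,312,45)), 'hole sp',[np.linalg.norm(H[i]-H[i-1]) for i in range(4)])
F=[P(*q,107) for q in [(80,208),(222,140),(243,178),(105,237)]]
print('fin',np.mean(F,0),ang(F[1]+F[2]-F[0]-F[3]),np.linalg.norm(F[1]-F[0]))
print('flange',P(203.5,200.5,63))
# scene check: fin top center in crop d left (210,85)
print('scene', at('scene',305+210/5,125+82/5,107), at('scene',305+205/5,125+190/5,63))
print(r.sense()['tool_pos'],r.sense()['tcp_rot'])
E
```

```text
base [544.41563938 239.83489958  45.        ]
channel -9.615157975199587 -9.57547174807305 hole sp [np.float64(73.59214043103779), np.float64(74.11234906184728), np.float64(73.97758737933077), np.float64(74.35718611744443)]
fin [543.24762678 237.45363571 107.        ] -65.79997532572305 49.63111271311858
flange [544.36593665 238.00026789  63.        ]
scene [545.67706537 238.97002176 107.        ] [548.53760705 232.77647862  63.        ]
[269.19811021 535.70664843 249.35275874] [-1.79905116e+02 -9.13874437e-03  1.53314384e+02]
```

The left carrier is the proud one. Its centre is about (544,238.5), the channel line is at -9.6° and the fin at -65.8°. So the image has the fin 56° clockwise of the channel, which disagrees with the text, and I'll turn it +56° anticlockwise. First I move above it.

carry_out:
  commands:
    - [[60,-60,-22,0,0,0,8],[60,-115,-43,0,0,0,16],[60,-170,-64,0,0,0,24],[60,-225,-85,0,0,0,32],[60,-280,-105,0,0,0,39]]
  grip_force: 40

```text
time: 0.72
tool_pos: [473.3, 314.8, 249.9]
tcp_rot: [-180.0, 0.0, 114.1]
ft_force: [1.4, 1.0, 0.6]
finger_gap: 60.3
```

```bash
cat > n.py <<'E'
from h import *; import sys
from scipy.spatial.transform import Rotation as Ro
s=r.sense();R=Ro.from_euler('xyz',s['tcp_rot'],degrees=True)
t=[float(x) for x in sys.argv[1:5]]
T=Ro.from_euler('xyz',[180,0,t[3]],degrees=True)
print(s['time'],s['tool_pos'],s['tcp_rot'],s['ft_force'],s['finger_gap'],'j6',s['joint_pos'][5])
print('shift',R.inv().apply(np.array(t[:3])-s['tool_pos']),'turn',(R.inv()*T).as_rotvec(degrees=True))
E
python3 n.py 544 238.5 249 114.2
```

```text
0.725 [473.28830024 314.83753323 249.93222355] [-1.79970767e+02  1.18761203e-03  1.14069815e+02] [1.43969432 0.98544209 0.56140792] 60.29424527473339 j6 4.394160053066427
shift [-98.53963301  33.42950725   0.91721028] turn [-0.02923392  0.0011544  -0.13018571]
```

carry_out:
  commands:
    - [[60,-49,17,0,0,0,0],[60,-98.5,33.5,0,0,0,0],[60,-98.5,33.5,60,0,0,0],[60,-98.5,33.5,100,0,0,0],[60,-98.5,33.5,100,0,0,0]]

```text
time: 1.35
tool_pos: [540.4, 239.2, 145.6]
tcp_rot: [-179.5, -0.0, 114.3]
ft_force: [0.1, 0.0, -0.1]
finger_gap: 60.0
```

```bash
python3 n.py 544 238.5 87 114.2; python3 - <<'E'
from h import *
save('top','e.png',(100,148,100,75),6); save('scene','e2.png',(270,90,140,120),5)
E
```

```text
1.35 [540.44652107 239.22035738 145.57180558] [-1.79479341e+02 -4.97158784e-02  1.14286928e+02] [ 0.12105222  0.03215525 -0.08046249] 59.97391889646442 j6 -5.38158829851672
shift [-2.16899464  3.47480666 58.54078678] turn [-0.52069617 -0.04932056  0.08715315]
```

View pics/e2.png

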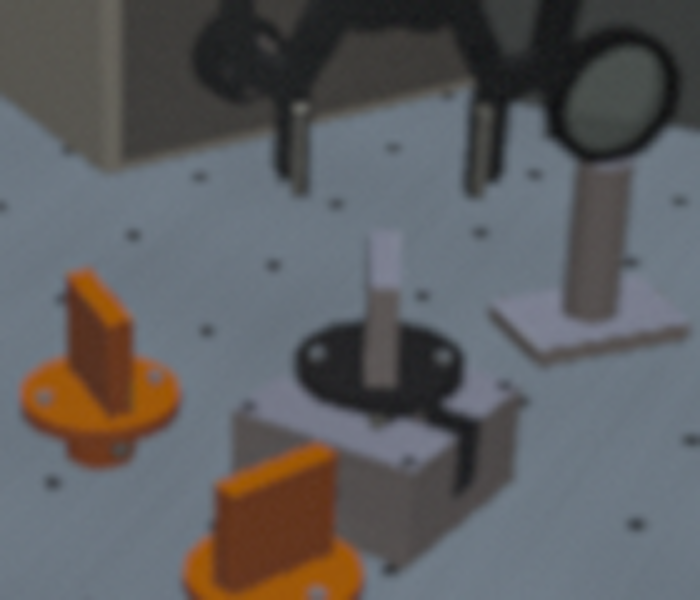

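The scene crop shows the open jaws at about (298,150) and (480,150), with the fin at (385,250) between them and roughly centred. I'll go down and close.

carry_out:
  commands:
    - [[60,-2,3,20,-0.3,0,0],[60,-2,3,38,-0.3,0,0],[60,-2,3,50,-0.3,0,0],[60,-2,3,56,-0.3,0,0],[40,-2,3,56,-0.3,0,0]]

```text
time: 2.08
tool_pos: [546.9, 239.9, 94.0]
tcp_rot: [179.7, -0.0, 114.3]
ft_force: [0.3, 0.1, 0.4]
finger_gap: 43.3
```

```bash
python3 n.py 544 238.5 88 114.2
```

```text
2.075 [546.88626628 239.9428212   94.04103435] [ 1.79739401e+02 -3.07341820e-03  1.14315855e+02] [0.34130713 0.09049058 0.43960067] 43.319688301754425 j6 -5.5709879784922265
shift [-0.12668374 -3.25177226  6.02629989] turn [ 0.26059546 -0.00333688  0.1158481 ]
```

carry_out:
  commands:
    - [[40,0,0,0,0,0,0],[40,0,0,0,0,0,0]]

```text
time: 2.33
tool_pos: [547.5, 240.1, 95.0]
tcp_rot: [179.6, 0.0, 114.3]
ft_force: [-0.7, -0.1, -0.9]
finger_gap: 40.1
```

```bash
python3 n.py 544 238.5 88 114.2
```

```text
2.325 [547.50862985 240.08880765  94.95515221] [1.79644859e+02 5.28709981e-03 1.14309304e+02] [-0.71110141 -0.12151596 -0.87377091] 40.12880045377913 j6 -5.571163285668868
shift [-2.92567982e-03 -3.89463101e+00  6.93114538e+00] turn [0.3551464  0.00494833 0.10932024]
```

carry_out:
  commands:
    - [[40,0,-3.9,4,0.3,0,0],[40,0,-3.9,7,0.3,0,0],[40,0,-3.9,7,0.3,0,0],[20,0,-3.9,7,0.3,0,0],[20,0,-3.9,7,0.3,0,0]]

```text
time: 2.95
tool_pos: [543.7, 238.4, 87.4]
tcp_rot: [180.0, 0.0, 114.3]
ft_force: [0.8, 0.7, -0.0]
finger_gap: 20.1
```

```bash
python3 n.py 544 238.5 88 114.2;python3 - <<'E'
from h import *
save('scene','f.png',(290,100,110,100),6)
E
```

```text
2.95 [543.69644559 238.41746317  87.38818224] [1.79986933e+02 2.20344756e-04 1.14311956e+02] [ 0.84004307  0.67003006 -0.03401054] 20.12946997015063 j6 -5.582396795480116
shift [-0.04975983  0.31075472 -0.61174671] turn [0.0130675  0.00020758 0.11195627]
```

View pics/f.png

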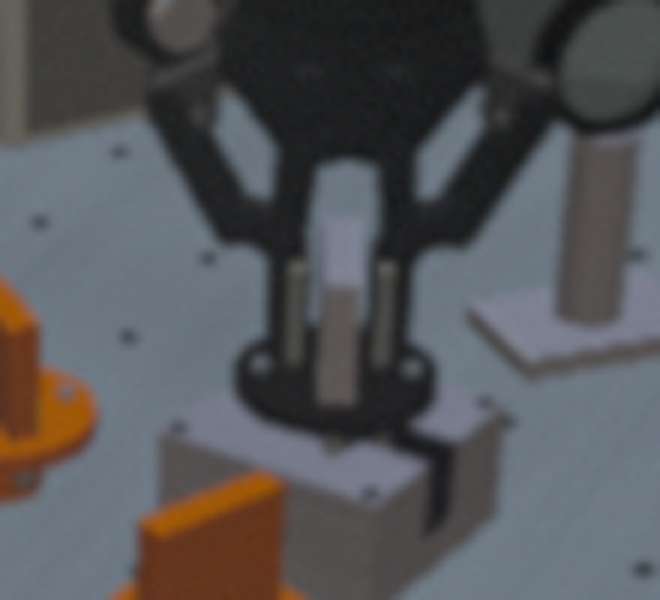

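The crop shows the fin at (340,330), centred between pads at (295,310) and (385,310), and free of the flange. I'll close the grip.

carry_out:
  commands:
    - [[10,0,0,0,0,0,0],[8,0,0,0,0,0,0],[8,0,0,0,0,0,0],[8,0,0,0,0,0,0]]
  grip_force: 40

```text
time: 3.5
tool_pos: [543.7, 238.4, 87.5]
tcp_rot: [180.0, 0.0, 114.3]
ft_force: [-1.3, -0.9, 1.5]
finger_gap: 11.6
```

```bash
python3 n.py 544 238.5 88 114.2
```

```text
3.5 [543.70076603 238.40219371  87.4579375 ] [1.79985624e+02 2.86263128e-03 1.14311333e+02] [-1.2593526  -0.86934134  1.53944352] 11.591502322130019 j6 -5.580959940511307
shift [-0.03408709  0.31310079 -0.54198226] turn [0.01437917 0.00284866 0.11133371]
```

Gripped at 11.6 mm. Now I turn anticlockwise, which is negative about tool z.

carry_out:
  commands:
    - [[8,0,0,0,0,0,-5],[8,0,0,0,0,0,-10],[8,0,0,0,0,0,-15],[8,0,0,0,0,0,-20],[8,0,0,0,0,0,-25]]

```text
time: 4.12
tool_pos: [543.8, 238.4, 87.4]
tcp_rot: [180.0, 0.0, 139.5]
ft_force: [-0.1, 0.2, 1.4]
finger_gap: 11.5
```

carry_out:
  commands:
    - [[8,0,0,0,0,0,-5],[8,0,0,0,0,0,-10],[8,0,0,0,0,0,-15],[8,0,0,0,0,0,-20],[8,0,0,0,0,0,-20]]

```text
time: 4.75
tool_pos: [543.3, 238.3, 86.8]
tcp_rot: [-180.0, -0.0, 159.3]
ft_force: [0.1, 0.8, -1.6]
finger_gap: 11.4
```

```bash
python3 n.py 544 238.5 88 170.4; python3 - <<'E'
from h import *
save('scene','g.png',(290,100,110,100),6)
E
```

```text
4.75 [543.30205766 238.29553909  86.76162215] [-1.79982432e+02 -3.30262957e-02  1.59277552e+02] [ 0.12869382  0.84100721 -1.60878995] 11.36551278961795 j6 -50.55290176567753
shift [-0.57972866  0.43781441 -1.23884652] turn [ -0.01430714  -0.03462769 -11.12244211]
```

View pics/g.png

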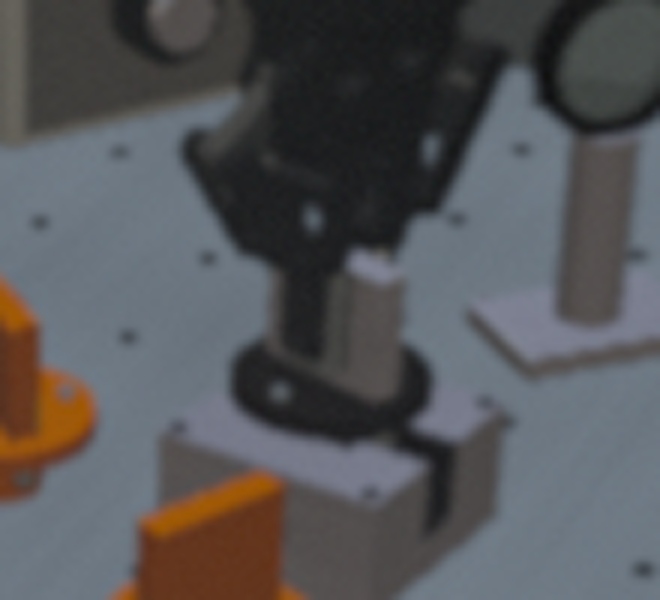

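The carrier turned with the gripper and is still proud, with the fin end at (375,320) and the notch at (440,480). I'll turn the last 11° and then push down slowly.

carry_out:
  commands:
    - [[8,0,0,0,0,0,-5],[8,0,0,0,0,0,-11],[8,0,0,0,0,0,-11],[8,0,0,2,0,0,-11],[8,0,0,4,0,0,-11]]

```text
time: 5.42
tool_pos: [543.5, 238.3, 83.0]
tcp_rot: [-180.0, -0.0, 170.2]
ft_force: [0.1, 0.5, -3.0]
finger_gap: 11.7
```

carry_out:
  commands:
    - [[8,0,0,2,0,0,0],[8,0,0,4,0,0,0],[8,0,0,6,0,0,0],[8,0,0,6,0,0,0]]

```text
time: 5.92
tool_pos: [543.7, 238.5, 77.5]
tcp_rot: [180.0, 0.0, 170.3]
ft_force: [-1.6, -0.1, -0.4]
finger_gap: 11.6
```

```bash
python3 n.py 544 238.5 77 170.4; python3 - <<'E'
from h import *
save('scene','i.png',(290,100,110,100),6)
E
```

```text
5.925 [543.74280755 238.45485202  77.51886368] [1.79989225e+02 1.65536106e-02 1.70305795e+02] [-1.60812793 -0.12052632 -0.38130507] 11.60570241150504 j6 -61.57479241848865
shift [-0.2457675   0.08771425  0.51895121] turn [ 0.01076177  0.01656247 -0.09420347]
```

View pics/i.png

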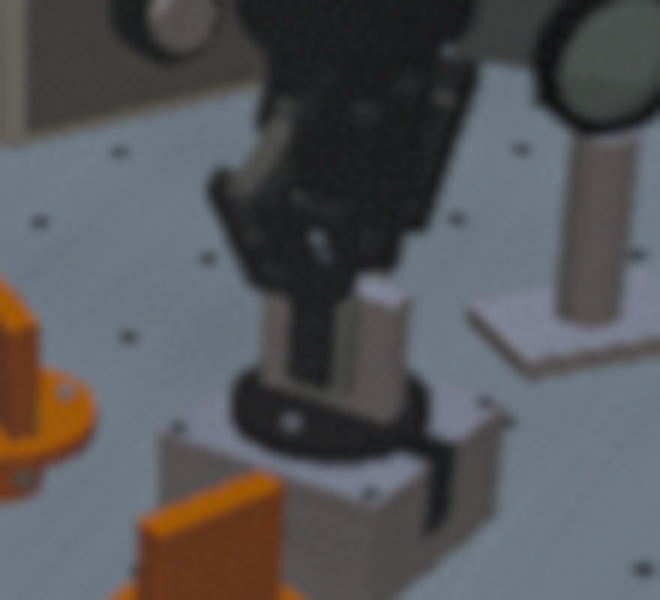

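The flange has dropped onto the block with no resistance. I'll push a little more until there is contact force, then let go.

carry_out:
  commands:
    - [[8,0,0,1,0,0,0],[8,0,0,2,0,0,0],[8,0,0,2,0,0,0]]

```text
time: 6.35
tool_pos: [543.8, 238.5, 77.5]
tcp_rot: [180.0, 0.0, 170.3]
ft_force: [-11.0, -3.2, 16.5]
finger_gap: 11.1
```

carry_out:
  commands:
    - [[20,0,0,0,0,0,0],[30,0,0,0,0,0,0],[35,0,0,0,0,0,0],[35,0,0,-10,0,0,0],[35,0,0,-30,0,0,0]]

```text
time: 6.98
tool_pos: [543.0, 238.1, 105.4]
tcp_rot: [-179.9, -0.1, 170.3]
ft_force: [0.4, 0.8, 0.6]
finger_gap: 34.8
```

carry_out:
  commands:
    - [[35,0,0,-50,0,0,0],[35,0,0,-100,0,0,0],[35,0,0,-150,0,0,0],[35,0,0,-150,0,0,0],[35,0,0,-150,0,0,0]]

```text
time: 7.6
tool_pos: [543.8, 238.4, 256.5]
tcp_rot: [180.0, 0.1, 170.3]
ft_force: [0.1, -0.3, -0.6]
finger_gap: 35.3
```

```bash
python3 n.py 544 238.5 250 170.4; python3 - <<'E'
from h import *
save('scene','j.png'); save('top','k.png')
f=lambda i,x,y,w:cv2.resize(i[y:y+w,x:x+w],(400,400),interpolation=cv2.INTER_CUBIC)
a=cv2.imread('pics/k.png');b=cv2.imread('pics/j.png')
cv2.imwrite('pics/l.png',np.hstack([f(a,110,158,70),f(b,220,130,160)]))
E
```

```text
7.6 [543.78244476 238.43383771 256.48119475] [1.79954240e+02 8.55928067e-02 1.70311085e+02] [ 0.11123268 -0.26167606 -0.60575333] 35.30745853221356 j6 -61.581439816735596
shift [-0.19363469  0.09665629  6.48157051] turn [ 0.04569323  0.08562829 -0.08888097]
```

View pics/l.png

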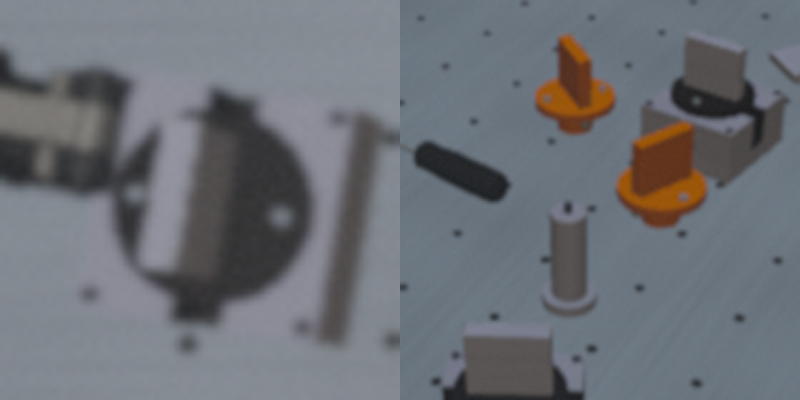

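The fin, seen end to end at (180,120) to (160,270), now lies along the notches at (233,97) and (195,312). The flange is flat on the block, and the pillar and the other carrier stand as before. The gripper is clear, so I'll hand in.

```bash
python3 -c "
from bench import r;print(r.hand_in())"
```

```text
the job is handed in; nothing more can be done
None
```

I gripped the proud carrier (the left one, near x 544, y 239 mm) by its fin and turned it 56° anticlockwise. I then lowered it 10 mm into the channel, pressed lightly, let go, backed off to 256 mm height and handed in at about 7.7 s.

**Last checks:**
- **Seating:** the carrier went down 10 mm freely, then stopped at about 16 N of push. The last pictures show the fin in line with the channel notches and the flange flat on the block.
- **Rest of the scene:** the pillar is standing. The other carrier was never approached and looks unmoved, though I didn't measure its position again. The orange look-alikes were left alone.
- **Force:** the highest reading printed at the end of a move was about 20 N.

**Disagreement:** the task says the fin starts 34 to 80° anticlockwise of the channel, but the pictures showed it about 56° clockwise. I followed the pictures, and the carrier dropped home at the angle measured from them. The hand-in gave no verdict.

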